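# Cover the thali's round well and hold the contact thermometer on the lid's test spot

## Robot

A 6-joint arm with a two-finger parallel gripper is mounted at the origin on the work surface. World frame = base frame: x ahead of the robot, y to its left, z up, the work surface at z = 0. Lengths are in mm, angles in rad, forces in N, time in s.
With the tool pointing down it reaches from about 350 to 975 mm from the base axis. Payload 7.1 kg.
Tool frame: the origin (TCP) lies midway between the tips of the shut fingers; the grasp point (between the pads) lies 19 mm behind it; z points along the fingers, y is the line along which they close (so a half turn about z gives the same grasp; the last joint's range is limited). The gripper opens to 88 mm and grips with 3 to 60 N. Pads are 20 mm wide; open, the fingers measure 115 mm over their backs; the gripper's body (75 mm by 178 mm) begins 61 mm behind the grasp point.
Start: joints at [-1.362, 0.423, 1.63, -0, 1.089, -0.019], TCP at [141.166, -608.832, 222.675] pointing down, gripper open.
Joint ranges: [-3, 3], [-0.9, 2.11], [0.09, 2.58], [-1.31, 4.45], [0.11, 2.69], [-2.54, 2.54]. Speed limits (rad/s): [2.39, 2.39, 3.01, 3.14, 3.14, 3.14].

## Interface

Orientations are given as [roll, pitch, yaw] about the fixed x, y, z axes, in that order (R = Rz(yaw) Ry(pitch) Rx(roll)).
In Python, from workcell import observe, snapshot, finish_job gives the robot as it stands.
- The arm moves only by the tool move_arm, never from a script. Its argument "rows" is a list of rows, each a list of 5 numbers: the finger opening in mm, from 0 to 87.8, then the shift along the world's x, y, z in units of 50 cm (1.0 is 50 cm), then the turn about the world's z in units of 60 degrees (1.0 is 60 degrees). A call has exactly 5 rows; each row shifts and turns the commanded pose from where the row before left it; what a row does not reach is not made up. A row lasts 1/10 s, in which the tool goes at most 50 mm and 8.59 degrees, less where a joint would pass 70% of its speed; a pose out of reach is approached as far as the arm can. A call with a number of a shift or a turn outside -1 to 1 is refused whole. A call with a gripper value outside its range is refused whole. The fingers move at their own pace and stop on an object; "squeeze" is the grip in N (left out, the last holds). Time passes only in rows, so rows that do not move let the fingers close, or fill a call up. It gives the time, the measured TCP pose, the force, the opening and the grip force at its end, in the units of the state.
- observe(): the state, without advancing time (a new reading comes with each control period).
- snapshot(name): name is "scene" or "side" or "wrist"; returns a dict with "image" (400x640x3 uint8, red, green, blue), "K" (3x3 intrinsics, pixels), "k1" (the pictures are not rectified: a ray, as slopes to the right and down, at radius r is drawn at 1 + k1 r^2 times it, then the intrinsics apply), "eye" and "attitude" of the camera in the world. Camera axes: x right, y up, looking along -z (the intrinsics and any distortion apply to the point x, -y, -z); pixel columns grow to the right and rows downward; lengths in mm; the calibration is good to about 2 mm. A picture is of the moment at which its call begins. There is no depth.
- finish_job(): hands the job in; it is judged then, once.
The state is a dict: "clock": time; "q": joint angles; "qvel": joint speeds; "tau": joint torques, N m; "eef_pos": TCP position; "eef_rot": TCP orientation; "wrist_force": force on the tool from outside, world axes, zero at the start; "ft_torque": the same for the moment, N m; "gripper_width": opening from 0.0 (shut) to 1.0 (fully open); "grasp_force": force on a finger pad.
Only numpy, scipy, OpenCV 4.12 (cv2) and the standard library are available. Lean on these libraries where they do the work, as an engineer would, in place of code of your own. Each camera call takes 0.05 s, during which the arm holds its last target. There are 200 camera calls.

## Task

Set the steel lid rim-down into the larger round well of the compartment thali, lowering it (not dropping it) until its flange lies flat on the thali, and let go of it. Then draw the contact thermometer from its wooden stand and hold it upright with its tip on the dark test spot of the lid, pressing gently so that the sprung tip is pushed about half-way in (7 of its 14 mm). Finish while holding it there: do not let go of the thermometer or set it down, and leave the other things on the table where they are.

Things in the scene. Friction and masses are not known exactly. Their poses are not given: they have to be found in the camera images.
- thali: Fixed steel compartment tray 220 (x) x 260 (y) x 28 mm high, origin at the centre of its underside, z up. Three wells 24 mm deep: the larger round one, 101 mm across, at x -52, y +62; a smaller round one, 85 mm across, at x -52, y -64; a rectangular one 95 x 237 mm at x +54, in which a steel bowl stands.
- thali_well (a point): Centre of the mouth of the thali's larger round well (101 mm across, 24 mm deep), level with the thali's top surface, 28 mm above the table. z up.
- lid_handle (a point): Centre of the lid's handle, an upright black bar 14 (lid's x) x 36 (lid's y) x 30 mm high in the middle of the lid's top: 15 mm above that top, 30 mm above the rim's foot. Lid: loose, about 140 g, lying rim-down; flat flange 114 mm across, 3 mm thick; round rim below it 92 mm across, 12 mm deep. Seated, this point is 18 mm above thali_well. z is out of the lid's top.
- lid_spot (a point): Centre of the test spot on the lid's top surface: a dark disc 16 mm across with a black centre, 36 mm from the lid's centre along the lid's +x (beyond one flat side of the handle). z is the lid's up.
- thermo_grip (a point): Centre of the contact thermometer's handle: white box 30 (x) x 24 (y) x 75 mm high, z up, away from the tip. Loose, about 100 g, found upright in its stand. Below the handle a steel stem 10 mm thick reaches 58 mm down, then the sprung brass tip, 7 mm thick, 20 mm further: fully out, its end is 115.5 mm below this point on the same axis.
- probe_point (a point): The end of the thermometer's sprung tip, which moves with the tip; on the thermometer's axis.
- thermo_tip (a joint): How far the sprung tip is pushed in, m: 0 fully out, 0.014 fully in. Spring 250 N/m with a preload of 0.5 N, so about 2.3 N at half-way (0.007).
- stand: Thermometer's stand: fixed wooden block 80 x 80 x 85 mm high, origin at the centre of its underside, z up. The stem stands in a hole 17 mm across, 82 mm deep, in the middle of its top, the handle's foot on the top: draw it straight up at least 85 mm. Lid and stand lie on opposite sides of the thali, either way round.
- katori: Bystander: steel bowl 72 mm across, 38 mm high, standing in the thali's rectangular well; origin at the centre of its underside.
- coaster: Bystander: orange plastic coaster, 96 mm across, 6 mm high, under the cup; origin at the centre of its underside.
- cup: Bystander: white ceramic cup with a handle, 76 mm across, 75 mm high, on the coaster; origin at the centre of its underside.
- tumbler: Bystander: steel tumbler 72 mm across, 100 mm high; origin at the centre of its underside.
- tongs: Bystander: steel tongs about 230 mm long, 12 mm high, lying along its x; origin under its middle.
- spoon: Bystander: steel spoon about 160 mm long, lying along its x at the left of the table.
- pickle: Bystander: closed glass jar 68 mm across, 85 mm high, beyond the thali; origin at the centre of its underside.
Things that resemble listed ones, but are neither listed nor needed, are in the scene too. What is shaped like the stand but green or pink is not meant.

How it is judged (in metres and radians):
On the way, in this order (a step that is already met when the one before it is completed fails the run):
1. the lid is seated rim-down in the larger round well, let go (horizontal distance between lid_handle and thali_well below 0.007 m and z of lid_handle in the frame of thali_well between 0.015 and 0.021 m and angle between lid_handle's own z axis and vertical below 0.06 rad and contact force between the fingers and lid below 0.05 N), for 0.2 s.
2. the thermometer is held by the fingers clear of its stand (z of probe_point in the frame of stand above 0.03 m and horizontal distance between probe_point and stand above 0.08 m and contact force between the fingers and thermo above 1 N), for 0.2 s.
At the end, for the whole second after the job is handed in: Lid flat (3.4 deg) and centred (7 mm) in the larger round well, flange on the thali, untouched by the robot; thermometer still in the fingers, at rest, upright (8 deg), tip within 7 mm of the spot's centre, pushed in 3 to 11 mm with 0.6 to 4.5 N, clear of stand and thali (all of step 1 and contact force between the arm and lid below 0.05 N and horizontal distance between probe_point and lid_spot below 0.007 m and angle between thermo_grip's own z axis and vertical below 0.14 rad and value of joint thermo_tip between 0.003 and 0.011 m and contact force between thermo_tip and lid between 0.6 and 4.5 N and contact force between the fingers and thermo above 1 N and contact force between thermo and stand below 0.05 N and contact force between thermo and thali below 0.05 N and linear speed of thermo below 0.02 m/s); the arm keeps its last pose, push and grip.
It fails at once if the lid is dropped (falls free faster than 0.7 m/s) (linear speed of lid above 0.7 m/s and contact force between the fingers and lid below 0.01 N).
It fails at once if the thermometer is pressed hard on the lid (over 12 N) (contact force between thermo and lid above 12 N).
It fails at once if a bystander is moved by more than 30 mm (distance of any of katori, coaster, cup, tumbler, tongs, spoon, pickle from where it was at the start of the episode above 0.03 m).
It fails at once if the cup, tumbler, bowl or jar is tipped over (angle between any of cup, tumbler, katori, pickle's own z axis and vertical above 0.5 rad).
It also fails if it takes over 61 s, if anything falls off the work surface, if the arm or the gripper's body presses on something with over 40 N, if the wrist force passes 120 N, or if a joint passes its speed limit or range.

## Working session

There is one attempt and no reset: what is moved stays moved. The work goes in short steps, Python scripts to look and compute and a tool call to move; the robot and the scene stay as the last step left them, time stands still between calls to the robot, and variables do not carry over. Pictures are saved under pics/ and viewed, at most 10 in all, crops included, and the job is handed in when it is done.

Besides the shell and the picture viewer there is one more tool, called after ">>>" by a JSON object that holds its "api" and its "payload". move_arm: Moves the arm, as the interface text tells. Shifts and turns lie within -1 to 1; 1 stands for 50 cm of shift or 60 degrees of turn. Its arguments: {"type":"object","properties":{"rows":{"type":"array"},"squeeze":{"type":"number"}},"required":["rows"]}

```bash
mkdir -p pics; cat > h.py <<'E'
import numpy as np, cv2, pickle
from workcell import observe, snapshot, finish_job
def take(n,f):
    s=snapshot(n); cv2.imwrite(f'pics/{f}.png',s['image'][:,:,::-1]); pickle.dump(s,open(f'pics/{f}.pkl','wb')); return s
def load(f): return pickle.load(open(f'pics/{f}.pkl','rb'))
def Rm(s):
    a=np.array(s['attitude'],float)
    if a.shape==(3,3): return a
    from scipy.spatial.transform import Rotation as R
    return R.from_euler('xyz',a).as_matrix()
def ray(s,u,v):
    p=cv2.undistortPoints(np.array([[[u,v]]],float),np.array(s['K'],float),np.array([s['k1'],0,0,0.]))[0,0]
    d=Rm(s)@np.array([p[0],-p[1],-1]); return np.array(s['eye'],float),d
def onz(s,u,v,z):
    e,d=ray(s,u,v); return e+d*(z-e[2])/d[2]
def proj(s,P):
    c=Rm(s).T@(np.array(P,float)-s['eye']); x=np.array([c[0],-c[1]])/-c[2]
    x=x*(1+s['k1']*(x@x)); K=np.array(s['K']); return K[0,0]*x[0]+K[0,2],K[1,1]*x[1]+K[1,2]
E
python3 - <<'E'
from h import *
print(observe())
for n in ['scene','side','wrist']:
    s=take(n,n+'0'); print(n,s['K'],s['k1'],s['eye'],s['attitude'])
E
```

```text
{'clock': 0.0, 'q': array([-1.36201905e+00,  4.23835223e-01,  1.63067917e+00, -1.29406051e-05,
        1.08857458e+00, -1.90169539e-02]), 'qvel': array([ 0.00018308,  0.00147907, -0.0003268 ,  0.00135302, -0.00045338,
        0.00059646]), 'tau': array([ 3.60288032e-03, -5.44614494e+01, -2.73669577e+01,  6.45785825e-02,
        2.26737431e-02, -1.39725112e-04]), 'eef_pos': array([ 141.04165122, -608.31867095,  221.90944817]), 'eef_rot': array([-3.14009639e+00, -1.69997880e-05,  2.27800231e-01]), 'wrist_force': array([-0.47807767,  0.01448622,  0.2985855 ]), 'ft_torque': array([-0.00497859,  0.03568163, -0.01931961]), 'grasp_force': 0.0, 'gripper_width': 0.9987862693851846}
scene [[441.51561443   0.         320.04250723]
 [  0.         441.51561443 205.27238422]
 [  0.           0.           1.        ]] -0.030989693344640776 [1098.47475719  472.74581792 1046.76813012] [ 0.65182111 -0.00337682  2.31833584]
side [[469.40145493   0.         316.59888164]
 [  0.         469.40145493 199.81581424]
 [  0.           0.           1.        ]] -0.12738587916232724 [  318.09239089 -1118.64343424  1270.60995973] [ 0.76370624  0.00285235 -0.23847018]
wrist [[350.87686899   0.         322.49988843]
 [  0.         350.87686899 199.66961156]
 [  0.           0.           1.        ]] -0.036560209652841444 [ 204.16865904 -593.46669925  383.7841471 ] [-0.24286715  0.00144725 -1.34299794]
```

View pics/scene0.png

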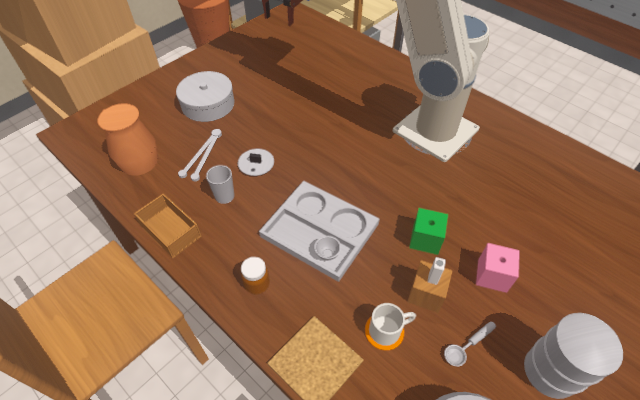

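View pics/side0.png

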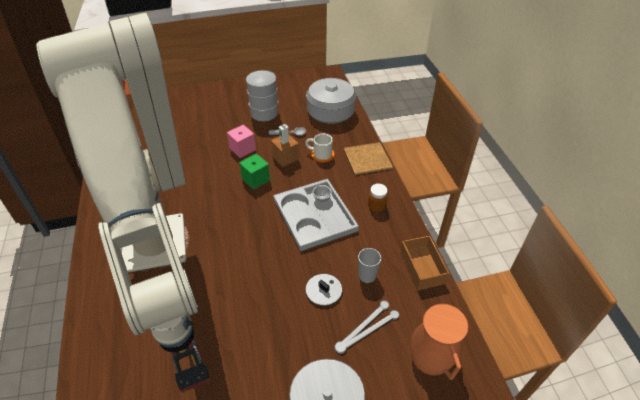

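The scene view shows the lid at (256,161), with its black handle at (255,158) and the dark spot at about (253,169). The thali corners are about (260,233), (307,183), (378,220) and (338,275). The wooden stand is at (430,285) with the thermometer top at (439,263). The side view agrees: lid (324,290), thali (316,213), stand (286,150).

```bash
python3 - <<'E'
from h import *
s=load('scene0'); d=load('side0')
r=lambda p:np.round(p).tolist()
print('lid',r(onz(s,256,161,15)),r(onz(d,324,290,15)))
print('handle',r(onz(s,255,155,45)),r(onz(d,324,284,45)))
print('spot',r(onz(s,253,169,15)),r(onz(d,331,281,15)))
for p in [(260,233),(307,183),(378,220),(338,275)]: print('corner',r(onz(s,*p,28)))
print('wells',r(onz(s,312,203,16)),r(onz(s,349,222,16)))
print('thermtop',r(onz(s,439,262,160)),r(onz(d,284,127,160)))
print('stand top',r(onz(s,433,280,85)), 'green',r(onz(s,431,217,85)),'pink',r(onz(s,500,255,85)))
print('cup',r(onz(s,387,315,75)),'tumbler',r(onz(s,220,174,100)),r(onz(d,369,257,100)),'jar',r(onz(s,253,268,85)))
E
```

```text
lid [528.0, -330.0, 15.0] [529.0, -336.0, 15.0]
handle [529.0, -328.0, 45.0] [529.0, -334.0, 45.0]
spot [557.0, -311.0, 15.0] [559.0, -309.0, 15.0]
corner [710.0, -109.0, 28.0]
corner [491.0, -140.0, 28.0]
corner [453.0, 103.0, 28.0]
corner [661.0, 135.0, 28.0]
wells [529.0, -83.0, 16.0] [507.0, 42.0, 16.0]
thermtop [534.0, 328.0, 160.0] [536.0, 324.0, 160.0]
stand top [538.0, 333.0, 85.0] green [383.0, 222.0, 85.0] pink [363.0, 419.0, 85.0]
cup [682.0, 304.0, 75.0] tumbler [679.0, -301.0, 100.0] [679.0, -306.0, 100.0] jar [814.0, -12.0, 85.0]
```

>>> {"api": "move_arm", "payload": {"rows": [[60,0.052,0.037,0,0.127],[60,0.052,0.037,0,0.127],[60,0.052,0.037,0,0.127],[60,0.052,0.037,0,0.127],[60,0.052,0.037,0,0.127]]}}

```text
clock: 0.65
eef_pos: [272.0, -515.4, 222.5]
eef_rot: [-3.141, -0.0, 0.898]
wrist_force: [0.2, -0.6, -0.5]
gripper_width: 0.686
grasp_force: 0.0
```

>>> {"api": "move_arm", "payload": {"rows": [[60,0.052,0.037,0,0.127],[60,0.052,0.037,0,0.127],[60,0.052,0.037,0,0.127],[60,0.052,0.037,0,0.127],[60,0.052,0.037,0,0.127]]}}

```text
clock: 1.15
eef_pos: [402.0, -422.8, 222.5]
eef_rot: [-3.141, -0.0, 1.563]
wrist_force: [-0.3, -0.6, 0.7]
gripper_width: 0.683
grasp_force: 0.0
```

>>> {"api": "move_arm", "payload": {"rows": [[60,0.052,0.037,0,0.127],[60,0.052,0.037,0,0.127],[60,0.052,0.037,0,0.127],[60,0.052,0.037,0,0.127],[60,0,0,0,0.127]]}}

```text
clock: 1.65
eef_pos: [507.8, -347.7, 222.4]
eef_rot: [3.141, 0.0, 2.231]
wrist_force: [-0.3, -0.9, 0.4]
gripper_width: 0.686
grasp_force: 0.0
```

```bash
python3 - <<'E'
from h import *
o=observe(); print(o['clock'],o['eef_pos'],o['eef_rot'],o['q'])
take('wrist','w1')
E
```

```text
1.65 [ 507.78546646 -347.6636346   222.43832508] [3.14071319e+00 1.07402755e-04 2.23127042e+00] [-6.20107510e-01  4.09220879e-01  1.65243416e+00  9.20831910e-04
  1.07958321e+00 -1.28101586e+00]
```

View pics/w1.png

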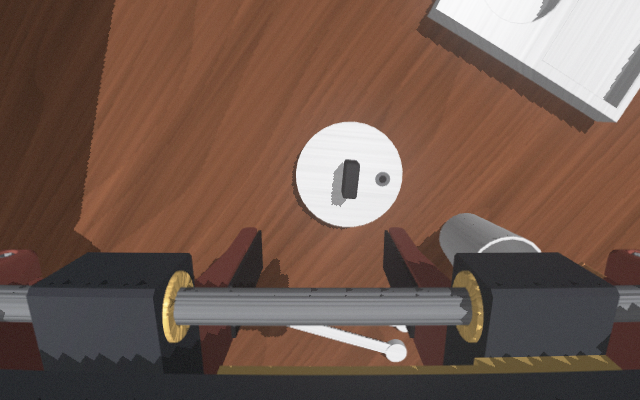

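The wrist view shows the lid disc centred at about (349,175), the handle top at (351,179), the spot at (382,179), and the tumbler at lower right. I'll measure these by masks.

```bash
python3 - <<'E'
from h import *
s=load('w1'); im=s['image']; hsv=cv2.cvtColor(im,cv2.COLOR_RGB2HSV)
m=((hsv[:,:,1]<40)&(hsv[:,:,2]>150)).astype(np.uint8)
cs,_=cv2.findContours(m,cv2.RETR_EXTERNAL,cv2.CHAIN_APPROX_NONE)
c=[c for c in cs if cv2.pointPolygonTest(c,(330,150),False)>0][0]
P=np.array([onz(s,*p,15)[:2] for p in cv2.convexHull(c)[:,0].astype(float)])
(cx,cy),r=cv2.minEnclosingCircle(P.astype(np.float32)); print('lid',cx,cy,r, 'mean-fit',cv2.fitEllipse(P.astype(np.float32)))
g=cv2.cvtColor(im,cv2.COLOR_RGB2GRAY)
k=(g[170:190,372:394]<120); v,u=np.nonzero(k); sp=onz(s,u.mean()+372,v.mean()+170,15); print('spot',sp, len(u))
a=sp[:2]-[cx,cy]; print('dist',np.hypot(*a),'yaw',np.arctan2(a[1],a[0]))
h=((g<60)&(np.abs(np.arange(640)-351)<18)[None]&(np.abs(np.arange(400)-179)<30)[:,None]).astype(np.uint8)
q=cv2.minAreaRect(np.argwhere(h)[:,::-1].astype(np.float32)); print(q)
print([onz(s,*p,45).round().tolist() for p in cv2.boxPoints(q)], 'htop',onz(s,q[0][0],q[0][1],30))
E
```

```text
lid 529.2218627929688 -329.9845886230469 57.10401916503906 mean-fit ((529.3556518554688, -329.9497375488281), (113.50027465820312, 113.91449737548828), 3.5845484733581543)
spot [ 559.73022639 -310.34283007   15.        ] 54
dist 36.28441715611617 yaw 0.5720153273790175
((343.0, 186.0), (0.0, 0.0), 0.0)
[[526.0, -339.0, 45.0], [526.0, -339.0, 45.0], [526.0, -339.0, 45.0], [526.0, -339.0, 45.0]] htop [ 528.89452428 -340.46350334   30.        ]
```

>>> {"api": "move_arm", "payload": {"rows": [[60,0.043,0.0354,0,-0.084],[60,0,0,-0.095,0],[60,0,0,-0.095,0],[60,0,0,-0.095,0],[60,0,0,-0.06,0]]}}

```text
clock: 2.2
eef_pos: [524.6, -331.3, 46.7]
eef_rot: [-3.14, -0.004, 2.132]
wrist_force: [-0.8, -0.1, -0.6]
gripper_width: 0.685
grasp_force: 0.0
```

>>> {"api": "move_arm", "payload": {"rows": [[60,0,0,-0.03,0],[60,0,0,-0.03,0],[60,0,0,0,0],[60,0,0,0,0],[60,0,0,0,0]]}}

```text
clock: 2.7
eef_pos: [527.7, -332.9, 21.8]
eef_rot: [3.14, 0.003, 2.134]
wrist_force: [0.1, 0.5, 0.1]
gripper_width: 0.683
grasp_force: 0.0
```

>>> {"api": "move_arm", "payload": {"rows": [[60,0.003,0.006,-0.003,0.008],[60,0,0,0,0],[0,0,0,0,0],[0,0,0,0,0],[0,0,0,0,0]], "squeeze": 25}}

```text
clock: 3.2
eef_pos: [528.2, -329.1, 18.8]
eef_rot: [3.142, 0.0, 2.143]
wrist_force: [-0.2, -0.3, 0.1]
gripper_width: 0.445
grasp_force: 0.0
```

>>> {"api": "move_arm", "payload": {"rows": [[0,0,0,0,0],[0,0,0,0,0],[0,0,0,0,0],[0,0,0,0,0],[0,0,0,0,0]]}}

```text
clock: 3.7
eef_pos: [528.1, -329.2, 18.6]
eef_rot: [-3.142, -0.0, 2.143]
wrist_force: [-0.5, -0.6, -0.8]
gripper_width: 0.157
grasp_force: 25.0
```

>>> {"api": "move_arm", "payload": {"rows": [[0,0,0,0.04,0],[0,0,0,0.08,0],[0,0,0,0.08,0],[0,0,0.04,0.08,0],[0,-0.01,0.07,0.02,0]]}}

```text
clock: 4.2
eef_pos: [525.9, -276.3, 173.3]
eef_rot: [3.138, 0.008, 2.141]
wrist_force: [0.2, 0.7, -1.7]
gripper_width: 0.156
grasp_force: 25.0
```

>>> {"api": "move_arm", "payload": {"rows": [[0,-0.01,0.08,0,0],[0,-0.01,0.08,0,0],[0,-0.01,0.08,0,0],[0,-0.01,0.08,0,0],[0,0,0.08,0,0]]}}

```text
clock: 4.7
eef_pos: [501.9, -72.6, 168.5]
eef_rot: [-3.141, -0.001, 2.143]
wrist_force: [1.0, 0.6, -1.7]
gripper_width: 0.156
grasp_force: 25.0
```

>>> {"api": "move_arm", "payload": {"rows": [[0,0,0.02,0,0],[0,0,0,0,0],[0,0,0,0,0],[0,0,0,0,0],[0,0,0,0,0]]}}

```text
clock: 5.2
eef_pos: [503.2, -65.3, 168.6]
eef_rot: [-3.141, 0.0, 2.142]
wrist_force: [-0.1, 0.3, -1.7]
gripper_width: 0.154
grasp_force: 25.0
```

```bash
python3 - <<'E'
from h import *
o=observe(); print(o['clock'],o['eef_pos'],o['eef_rot'],o['q'])
take('wrist','w2')
E
```

```text
5.2 [503.23859695 -65.26416358 168.59852431] [-3.14149900e+00  8.08825917e-05  2.14150812e+00] [-1.52346243e-01  3.27898044e-01  1.92929506e+00 -1.58511033e-04
  8.84416262e-01 -7.22957577e-01]
```

View pics/w2.png

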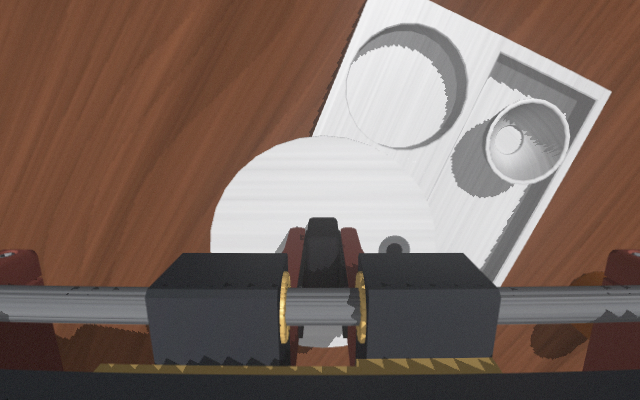

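The larger well mouth is an ellipse spanning about (347..467, 23..150), centred near (406,87). The held lid is level, its flange arc around (323,240), with the spot at (394,245).

```bash
cat >> h.py <<'E'
def circ(s,c0,r,z,tol,vmax=400):
    from scipy.optimize import least_squares
    g=cv2.GaussianBlur(cv2.cvtColor(s['image'],cv2.COLOR_RGB2GRAY),(3,3),0); e=cv2.Canny(g,15,40)
    v,u=np.nonzero(e); k=v<vmax; P=np.array([onz(s,a,b,z)[:2] for a,b in zip(u[k],v[k])])
    c=np.array(c0,float)
    for t in (tol,tol/2,3,2):
        Q=P[abs(np.hypot(*(P-c).T)-r)<t]
        c=least_squares(lambda x:np.hypot(*(Q-x).T)-r,c,loss='soft_l1').x
    res=np.hypot(*(Q-c).T)-r; a=np.arctan2(*(Q-c).T[::-1])
    return c,len(Q),res.std(),np.histogram(a,8,(-np.pi,np.pi))[0]
E
python3 - <<'E'
from h import *
s=load('w2')
print(onz(s,406,87,28)); c0=onz(s,407,87,28)[:2]
for r in (50.5,49.5,51.5): print('well',circ(s,c0,r,28,6))
print('lid',circ(s,(503+1.2,-65-.8),57,165,6,248))
print('spot',onz(s,394,246,165)-[503.2,-65.3,0])
s0=load('scene0'); 
print('well scene',circ(s0,c0,50.5,28,5))
E
```

```text
[514.1639148   45.04554023  28.        ]
well (array([515.06639454,  44.34015264]), 554, np.float64(0.7634320501749281), array([95, 97, 70, 62, 52, 61, 52, 65]))
well (array([515.2893228 ,  44.72451936]), 519, np.float64(0.7912303796817565), array([74, 62, 78, 62, 51, 61, 52, 79]))
well (array([514.95017373,  43.99619047]), 488, np.float64(0.6128205795943015), array([63, 83, 50, 61, 53, 61, 53, 64]))
lid (array([504.19323659, -65.94655597]), 386, np.float64(0.8425636642335973), array([ 65,   0,   0,   0,   0,  31, 170, 120]))
spot [ 29.7601405   20.02497103 165.        ]
well scene (array([516.5745192 ,  44.96973739]), 74, np.float64(0.9556637087993816), array([13, 15, 12,  0,  0,  8, 13, 13]))
```

>>> {"api": "move_arm", "payload": {"rows": [[0,0.008,0.075,0,0],[0,0.008,0.075,0,0],[0,0.006,0.071,0,0],[0,0,0,-0.05,0],[0,0,0,-0.08,0]]}}

```text
clock: 5.75
eef_pos: [516.9, 47.1, 105.1]
eef_rot: [3.136, 0.003, 2.144]
wrist_force: [0.1, -0.4, -2.2]
gripper_width: 0.158
grasp_force: 25.0
```

>>> {"api": "move_arm", "payload": {"rows": [[0,0,0,-0.06,0],[0,0,0,-0.027,0],[0,0,0,0,0],[0,0,0,0,0],[0,0,0,0,0]]}}

```text
clock: 6.25
eef_pos: [515.5, 46.2, 61.6]
eef_rot: [3.139, 0.001, 2.143]
wrist_force: [-0.1, 0.2, -1.9]
gripper_width: 0.155
grasp_force: 25.0
```

>>> {"api": "move_arm", "payload": {"rows": [[0,-0.0025,-0.002,0,0],[0,0,0,-0.012,0],[0,0,0,-0.012,0],[0,0,0,-0.012,0],[0,0,0,-0.006,0]]}}

```text
clock: 6.75
eef_pos: [512.5, 45.4, 38.4]
eef_rot: [-3.141, -0.001, 2.143]
wrist_force: [-1.0, 0.4, -0.7]
gripper_width: 0.157
grasp_force: 25.0
```

>>> {"api": "move_arm", "payload": {"rows": [[0,0,0,-0.005,0],[0,0,0,-0.003,0],[0,0,0,-0.002,0],[0,0,0,0,0],[0,0,0,0,0]]}}

```text
clock: 7.25
eef_pos: [512.8, 45.4, 34.7]
eef_rot: [-3.141, -0.0, 2.143]
wrist_force: [-2.3, -0.4, 5.3]
gripper_width: 0.159
grasp_force: 25.0
```

>>> {"api": "move_arm", "payload": {"rows": [[45,0,0,0,0],[45,0,0,0,0],[45,0,0,0,0],[45,0,0,0,0],[45,0,0,0.01,0]]}}

```text
clock: 7.75
eef_pos: [512.5, 45.3, 38.8]
eef_rot: [-3.141, -0.001, 2.143]
wrist_force: [-0.5, -0.2, 0.1]
gripper_width: 0.506
grasp_force: 0.0
```

>>> {"api": "move_arm", "payload": {"rows": [[45,0,0,0.03,0],[45,0,0,0.07,0],[45,0,0,0.09,0],[45,0,0,0.09,0],[45,0,0,0.09,0]]}}

```text
clock: 8.25
eef_pos: [512.5, 45.3, 226.3]
eef_rot: [3.142, 0.0, 2.143]
wrist_force: [1.4, -0.1, 0.0]
gripper_width: 0.512
grasp_force: 0.0
```

```bash
python3 - <<'E'
from h import *
o=observe(); print(o['clock'],o['eef_pos'],o['eef_rot'])
s=take('wrist','w3'); print('lid',circ(s,(514,44.6),57,31,5,248))
E
```

```text
8.25 [512.48885109  45.34887696 226.26149915] [3.14158106e+00 2.35505570e-05 2.14317031e+00]
lid (array([513.56552208,  44.09665107]), 280, np.float64(1.0798222626437841), array([53, 81, 73, 17, 24,  0, 14, 18]))
```

View pics/w3.png

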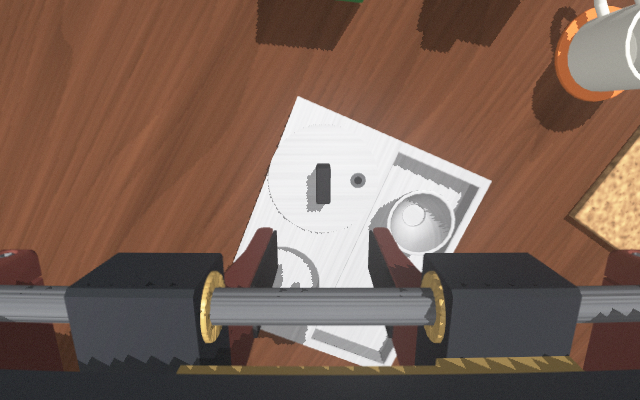

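The lid is seated flush with its arc in the well. The handle is at (322,183) and the spot at (358,180). Now I'll move to the thermometer.

>>> {"api": "move_arm", "payload": {"rows": [[60,0.008,0.08,0,0],[60,0.008,0.08,0,0],[60,0.008,0.08,0,0],[60,0.008,0.08,0,0],[60,0.008,0.08,0,0]]}}

```text
clock: 8.8
eef_pos: [532.8, 247.0, 224.3]
eef_rot: [3.141, 0.0, 2.143]
wrist_force: [-0.2, -0.1, -0.3]
gripper_width: 0.686
grasp_force: 0.0
```

>>> {"api": "move_arm", "payload": {"rows": [[60,0.005,0.08,0,0],[60,0,0.01,0,0],[60,0,0,0,0],[60,0,0,0,0],[60,0,0,0,0]]}}

```text
clock: 9.3
eef_pos: [535.3, 288.9, 224.1]
eef_rot: [-3.141, 0.0, 2.142]
wrist_force: [0.1, 0.4, 0.2]
gripper_width: 0.682
grasp_force: 0.0
```

```bash
python3 - <<'E'
from h import *
s=load('w3'); g=cv2.cvtColor(s['image'],cv2.COLOR_RGB2GRAY)
v,u=np.nonzero(g[170:191,348:369]<130); print('spot',onz(s,u.mean()+348,v.mean()+170,31),len(u))
o=observe(); print(o['clock'],o['eef_pos'],o['eef_rot'])
s=take('wrist','w4')
E
```

```text
spot [543.56161967  63.45989399  31.        ] 59
9.3 [535.31310374 288.91998084 224.14911137] [-3.14098188e+00  1.90917708e-04  2.14181636e+00]
```

View pics/w4.png

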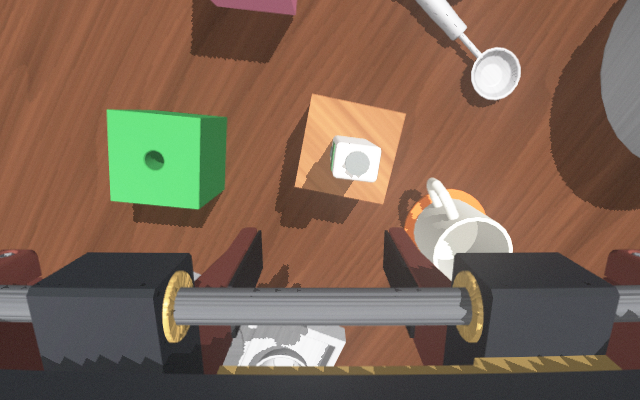

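The thermometer's white top face is at about (357,160), on the wooden stand with top corners (313,94), (406,113), (384,205), (295,188). The cup is at (472,245).

```bash
python3 - <<'E'
from h import *
s=load('w4'); hsv=cv2.cvtColor(s['image'],cv2.COLOR_RGB2HSV)
C=np.array([onz(s,*p,85)[:2] for p in [(313,94),(406,113),(384,205),(295,188)]]); print('stand',C.round(1).tolist(),C.mean(0))
for i in range(4): d=C[(i+1)%4]-C[i]; print(np.hypot(*d),np.degrees(np.arctan2(*d[::-1])))
for vmin in (150,200,225):
    m=((hsv[:,:,1]<40)&(hsv[:,:,2]>vmin)).astype(np.uint8); m[:,:325]=0;m[:,390:]=0;m[:125]=0;m[190:]=0
    c=max(cv2.findContours(m,0,1)[0],key=cv2.contourArea)
    P=np.array([onz(s,*p,160)[:2] for p in cv2.convexHull(c)[:,0].astype(float)])
    print(vmin,cv2.minAreaRect(P.astype(np.float32)),cv2.boundingRect(c))
E
```

```text
stand [[484.6, 352.8], [558.1, 382.0], [588.3, 306.9], [513.8, 277.3]] [536.21884236 329.73020551]
79.09146881757478 21.675891082952422
80.93264331853065 -68.11583944126443
80.17758886178865 -158.34688892064466
80.9041070902876 111.11504571116244
150 ((532.7471923828125, 331.2551574707031), (31.556880950927734, 27.019742965698242), 25.535865783691406) (332, 136, 49, 46)
200 ((533.2413940429688, 331.4912414550781), (30.461429595947266, 27.019742965698242), 25.53586769104004) (333, 136, 48, 46)
225 ((533.7728881835938, 331.7881774902344), (29.225292205810547, 26.914392471313477), 25.37795066833496) (333, 136, 48, 46)
```

```bash
python3 - <<'E'
import cv2
i=cv2.imread('pics/w4.png')[80:220,280:420]; cv2.imwrite('pics/w4c.png',cv2.resize(i,None,fx=4,fy=4,interpolation=cv2.INTER_CUBIC))
E
```

```text
(no output)
```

View pics/w4c.png

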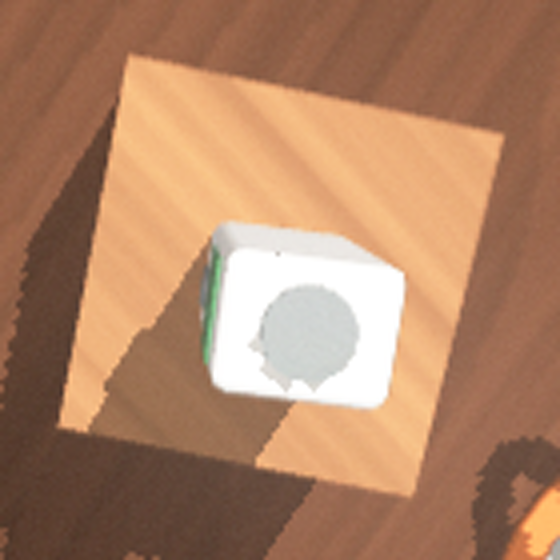

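The crop shows the top face with corners (222,247), (405,270), (388,408), (207,388) in crop pixels. The long side runs along the top edge.

```bash
python3 - <<'E'
from h import *
s=load('w4')
C=np.array([onz(s,u/4+280-.4,v/4+80-.4,160)[:2] for u,v in [(222,247),(405,270),(388,408),(207,388)]]); print(C.mean(0))
for i in range(4): d=C[(i+1)%4]-C[i]; print(np.hypot(*d),np.degrees(np.arctan2(*d[::-1])))
E
```

```text
[534.45166063 329.98227308]
29.564955094207296 25.69645608442587
22.570172403174297 -62.167170796116885
29.864299798202733 -153.6342688429998
22.909784307686788 117.05725527323978
```

>>> {"api": "move_arm", "payload": {"rows": [[60,-0.002,0.06,0,-0.104],[60,0,0.022,0,0],[60,0,0,-0.02,0],[60,0,0,-0.03,0],[60,0,0,0,0]]}}

```text
clock: 9.85
eef_pos: [532.8, 329.5, 196.0]
eef_rot: [-3.136, 0.001, 2.035]
wrist_force: [0.2, -0.2, -0.0]
gripper_width: 0.681
grasp_force: 0.0
```

>>> {"api": "move_arm", "payload": {"rows": [[60,0,0,0,0],[60,0,0,0,0],[60,0,0,0,0],[60,0,0,0,0],[60,0,0,0,0]]}}

```text
clock: 10.35
eef_pos: [534.5, 331.4, 199.5]
eef_rot: [3.141, -0.0, 2.034]
wrist_force: [-0.0, 0.5, 0.5]
gripper_width: 0.683
grasp_force: 0.0
```

Aligned within about 1.5 mm. Next: descend 95 mm and close.

>>> {"api": "move_arm", "payload": {"rows": [[60,0,-0.003,-0.04,0],[60,0,0,-0.07,0],[60,0,0,-0.06,0],[60,0,0,-0.02,0],[60,0,0,0,0]]}}

```text
clock: 10.85
eef_pos: [533.6, 329.4, 102.9]
eef_rot: [-3.139, 0.0, 2.034]
wrist_force: [0.5, -0.0, 0.4]
gripper_width: 0.688
grasp_force: 0.0
```

>>> {"api": "move_arm", "payload": {"rows": [[60,0,0,0,0],[60,0,0,0,0],[20,0,0,0,0],[20,0,0,0,0],[20,0,0,0,0]], "squeeze": 25}}

```text
clock: 11.35
eef_pos: [534.7, 330.0, 104.8]
eef_rot: [3.141, -0.0, 2.034]
wrist_force: [0.5, 0.5, 0.2]
gripper_width: 0.452
grasp_force: 0.0
```

>>> {"api": "move_arm", "payload": {"rows": [[10,0,0,0,0],[10,0,0,0,0],[10,0,0,0,0],[10,0,0,0,0],[10,0,0,0,0]]}}

```text
clock: 11.85
eef_pos: [534.5, 329.9, 104.4]
eef_rot: [3.141, -0.0, 2.034]
wrist_force: [-1.6, -0.6, 4.4]
gripper_width: 0.344
grasp_force: 25.0
```

>>> {"api": "move_arm", "payload": {"rows": [[10,0,0,0.02,0],[10,0,0,0.04,0],[10,0,0,0.06,0],[10,0,0,0.07,0],[10,0,0,0.05,0]]}}

```text
clock: 12.35
eef_pos: [534.8, 330.1, 226.6]
eef_rot: [3.14, -0.0, 2.034]
wrist_force: [0.8, 0.5, -1.0]
gripper_width: 0.343
grasp_force: 25.0
```

>>> {"api": "move_arm", "payload": {"rows": [[10,0,-0.03,0,0],[10,0,-0.06,0,0],[10,0.004,-0.07,0,0],[10,0.004,-0.07,0,0],[10,0.004,-0.07,0,0]]}}

```text
clock: 12.85
eef_pos: [539.2, 177.6, 222.9]
eef_rot: [-3.139, -0.0, 2.034]
wrist_force: [0.3, -0.3, -0.3]
gripper_width: 0.34
grasp_force: 25.0
```

>>> {"api": "move_arm", "payload": {"rows": [[10,0.004,-0.07,0,0],[10,0.003,-0.07,0,0],[10,0,-0.06,0,0],[10,0,-0.03,0,0],[10,0,0,0,0]]}}

```text
clock: 13.35
eef_pos: [543.2, 63.1, 223.4]
eef_rot: [-3.14, -0.0, 2.031]
wrist_force: [0.7, 0.7, -0.4]
gripper_width: 0.343
grasp_force: 25.0
```

>>> {"api": "move_arm", "payload": {"rows": [[10,0,0,0,0],[10,0,0,0,0],[10,0,0,0,0],[10,0,0,0,0],[10,0,0,0,0]]}}

```text
clock: 13.85
eef_pos: [543.9, 65.5, 224.2]
eef_rot: [3.142, -0.0, 2.035]
wrist_force: [-0.3, 0.5, -0.5]
gripper_width: 0.339
grasp_force: 25.0
```

```bash
python3 - <<'E'
from h import *
o=observe(); print(o['clock'],o['eef_pos'],o['eef_rot'])
a=take('wrist','w5')['image'];b=take('side','s5')['image'];c=take('scene','c5')['image']
z=lambda i,x,y,w,h,f:cv2.resize(i[y:y+h,x:x+w],None,fx=f,fy=f)
cv2.imwrite('pics/m5.png',np.hstack([z(c,270,120,130,130,3),z(b,250,120,130,130,3)])[:,:,::-1])
E
```

```text
13.85 [543.90316955  65.46115663 224.15765734] [ 3.14158186e+00 -2.95746683e-05  2.03511667e+00]
```

View pics/m5.png

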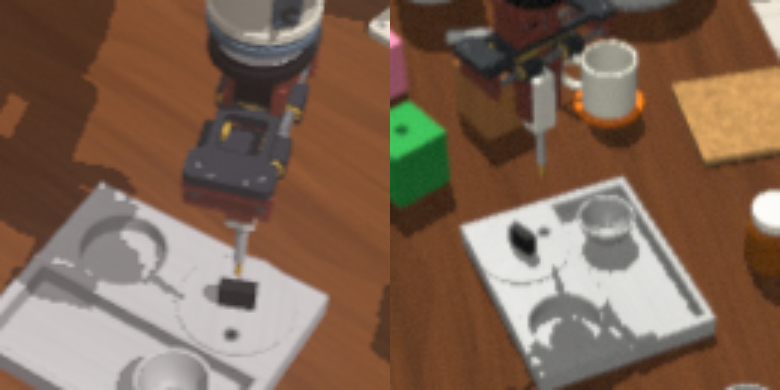

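The tip is at scene px (349.3,211.7) and side px (300.3,178.3). The spot is at scene px (347,231.5) and side px (301.5,197). The thermometer hangs upright.

```bash
python3 - <<'E'
from h import *
c,b=load('c5'),load('s5')
def tri(p,q):
    A=[];y=[]
    for s,(u,v) in ((c,p),(b,q)):
        e,d=ray(s,u,v); d/=np.linalg.norm(d); M=np.eye(3)-np.outer(d,d); A.append(M); y.append(M@e)
    return np.linalg.lstsq(np.vstack(A),np.hstack(y),rcond=None)[0]
print('tip',tri((349.3,211.7),(300.3,178.3)),'pred px',proj(c,(543.9,65.5,126.8)),proj(b,(543.9,65.5,126.8)))
print('top of stem',tri((270+240/3-.3,120+228/3),(250+150/3,120+130/3)))
print('spot',tri((347,231.5),(301.5,197)),onz(c,347,231.5,31),onz(b,301.5,197,31),'pred px',proj(c,(543.6,63.5,31)),proj(b,(543.6,63.5,31)))
E
```

```text
tip [543.20000261  65.97342598 123.3312384 ] pred px (np.float64(349.0252338512011), np.float64(210.98049654476662)) (np.float64(300.4680082171108), np.float64(177.6351854751947))
top of stem [545.71403052  66.27736458 192.61570288]
spot [544.04334383  64.35721139  29.94807679] [543.81070939  65.05669727  31.        ] [544.49377637  62.7716576   31.        ] pred px (np.float64(346.6237738905562), np.float64(231.13580867078676)) (np.float64(301.2202824042543), np.float64(196.90364359489644))
```

>>> {"api": "move_arm", "payload": {"rows": [[10,0,-0.003,-0.04,0],[10,0,0,-0.05,0],[10,0,0,-0.05,0],[10,0,0,-0.03,0],[10,0,0,0,0]]}}

```text
clock: 14.5
eef_pos: [542.4, 63.2, 137.2]
eef_rot: [-3.138, -0.001, 2.034]
wrist_force: [0.0, -0.2, -1.1]
gripper_width: 0.34
grasp_force: 25.0
```

>>> {"api": "move_arm", "payload": {"rows": [[10,0,0,0,0],[10,0,0,0,0],[10,0,0,0,0],[10,0,0,0,0],[10,0,0,0,0]]}}

```text
clock: 15.0
eef_pos: [544.2, 63.4, 139.7]
eef_rot: [3.141, 0.0, 2.034]
wrist_force: [-0.2, 0.2, -0.9]
gripper_width: 0.343
grasp_force: 25.0
```

>>> {"api": "move_arm", "payload": {"rows": [[10,0,0,-0.01,0],[10,0,0,-0.008,0],[10,0,0,-0.004,0],[10,0,0,-0.002,0],[10,0,0,-0.002,0]]}}

```text
clock: 15.5
eef_pos: [543.7, 63.3, 126.0]
eef_rot: [-3.141, -0.0, 2.034]
wrist_force: [-0.4, 1.0, 0.2]
gripper_width: 0.341
grasp_force: 25.0
```

>>> {"api": "move_arm", "payload": {"rows": [[10,0,0,-0.003,0],[10,0,0,-0.003,0],[10,0,0,-0.002,0],[10,0,0,-0.001,0],[10,0,0,0,0]]}}

```text
clock: 16.0
eef_pos: [543.9, 63.4, 121.7]
eef_rot: [-3.141, -0.0, 2.034]
wrist_force: [-1.5, 0.0, 2.4]
gripper_width: 0.342
grasp_force: 25.0
```

>>> {"api": "move_arm", "payload": {"rows": [[10,0,0,0,0],[10,0,0,0,0],[10,0,0,0,0],[10,0,0,0,0],[10,0,0,0,0]]}}

```text
clock: 16.5
eef_pos: [543.9, 63.3, 121.7]
eef_rot: [-3.141, -0.0, 2.034]
wrist_force: [-1.9, -0.2, 1.7]
gripper_width: 0.342
grasp_force: 25.0
```

```bash
python3 - <<'E'
from h import *
print(np.mean([observe()['wrist_force'] for _ in range(3)],0))
b=take('side','s6')['image'];c=take('scene','c6')['image'];w=take('wrist','w6')['image']
z=lambda i,x,y,w,h,f:cv2.resize(i[y:y+h,x:x+w],None,fx=f,fy=f,interpolation=cv2.INTER_CUBIC)
cv2.imwrite('pics/m6.png',np.hstack([z(c,305,180,80,80,5),z(b,265,150,80,80,5)])[:,:,::-1])
E
```

```text
[-1.91962481 -0.24550688  1.72905072]
```

View pics/m6.png

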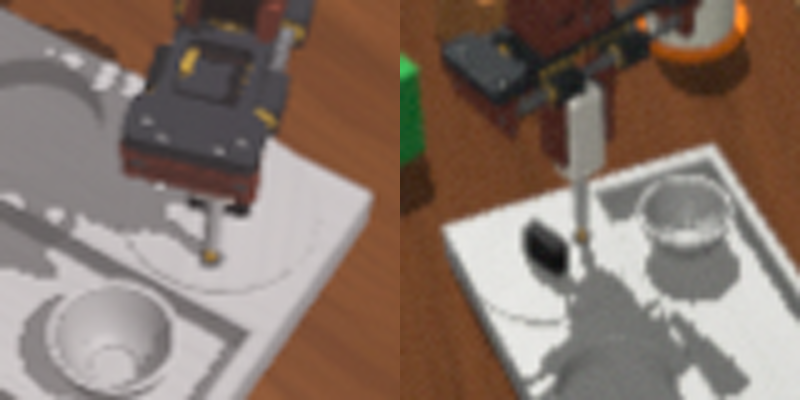

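The brass tip rests on the spot (scene crop (211,257), side crop (582,238)). It is upright and partly pushed in, and the lid is still seated. Handing in.

```bash
python3 -c "
from h import *
print(finish_job())"
```

```text
the job is handed in; nothing more can be done
None
```

The job is handed in at about 16.5 s of the 61 s: the lid is seated and let go about 2 mm off the well's centre, and the thermometer is held upright on the spot, pushed in about 7 mm by arm height; the judge returned no verdict.

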